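# Unpin the vessel carrier from the bench shaker and park it in the steel tray

### The job

Unlock the shaker's vessel carrier: pull up the sprung index plunger, give its T-handle a quarter turn and let it rest latched open. Then draw the carrier out forward by its handle and set it down gently, flat inside the steel bench tray, with its bottles and flask still standing in their pockets and the plunger left latched open. Do not hit the retort stand or shift any of the other glassware, bottles and caps on the bench.

Things in the scene. Friction and masses are not known exactly. Their poses are not given: they have to be found in the camera images.
- shaker: White bench shaker, fixed, footprint 260 mm (its x) by 200 mm (its y). Origin: centre of its footprint, on the bench; its -x is its front, with the dial and dark display. The flat carriage on top is 105 mm above the bench; two guide rails on it run along x (12 mm high, inner faces at y = +-77.5 mm).
- bridge (a point): Middle of the top face of the steel bridge at the rear of the shaker's carriage, at x = 85, y = 0, z = 129 mm in the shaker's frame (same axes). The bridge measures 36 mm in x and 80 mm in y; its underside is 11 mm above the carriage. The index plunger stands upright on it at this point.
- plunger (a joint): Lift of the sprung index plunger in m, straight up: 0 = down, its 8 mm pin through the hole of the carrier's tongue; end stop at 0.020. Pull: about 7 N to start, 11 N at the top; it snaps down when let go. The pin is clear of the tongue above 0.008.
- thandle (a joint): Turn of the plunger's T-handle about the vertical plunger axis, rad, positive anticlockwise from above; about 0 at the start, stops at +-1.68. A slot lets it turn only while lifted more than 0.015 m. After a quarter turn (1.57) either way it can be let down into a shallow notch, where it stays by itself, lifted about 0.012 m; the notch draws it in from about +-1.3 on.
- thandle_grip (a point): Middle of the T-handle's steel cross bar (60 mm long, 12 mm thick, 16 mm high), on the plunger axis, 193 mm above the bench when down. Its x axis runs along the bar, z up. Under it a round stem, then the 35 mm square slotted crown, whose top is 43 mm below this point when the plunger is down.
- carrier: Vessel carrier, 0.5 kg empty: aluminium plate 120 mm (x) by 150 mm (y), 8 mm thick, with four pockets; at the rear (+x) a 50 mm wide tongue, to x = 104 mm, pinned under the bridge. Origin: centre of the plate's underside, without the tongue; starts on the carriage at the shaker's centre and yaw. Slide it 40 mm or more along its own -x until the tongue is out of the bridge, then lift.
- carrier_handle (a point): Middle of the carrier's steel carrying handle: a flat bar along the carrier's y, 14 mm thick in x, 18 mm high, 132 mm free between its two posts; 115 mm above the carrier's underside, 220 mm above the bench at the start. Axes as the carrier.
- vial_a: Small amber bottle with black screw cap, 42 mm across, 72 mm high, about 0.08 kg, standing loose in a 14 mm deep pocket of the carrier, its base 12 mm above the carrier's underside (top 84 mm above it). Origin: centre of its base.
- vial_b: A second bottle like vial_a, in another pocket.
- cone: Small stoppered conical glass flask, 42 mm across, 72 mm high, 0.07 kg, in a third pocket. Origin: centre of its base.
- benchtray: Empty shallow steel bench tray, fixed, 230 mm (x) by 200 mm (y) outside, 222 by 192 mm inside, rim 18 mm high, inner floor 4 mm above the bench. Origin: centre of its underside on the bench. The carrier, tongue included, fits flat inside only when roughly square to it.
- stand: Retort stand, fixed: 420 mm tall, 12 mm rod standing at the origin (on the bench); its 8 mm thick base reaches from x = -30 to 130 mm and 50 mm either side in y; at 315 mm height a clamp points along its +x to x = 150 mm.
- reagent: Amber reagent bottle, 72 mm across, 168 mm high. Origin: centre of its base. Bystander.
- flask: Conical glass flask, 82 mm across, 135 mm high. Origin: centre of its base. Bystander.
- beaker: Glass beaker, 68 mm across, 90 mm high, behind the bench tray. Origin: centre of its base. Bystander.
- jar: White plastic jar, 64 mm across, 80 mm high, in front of the bench tray. Origin: centre of its base. Bystander.
- squeeze: White squeeze bottle with a bent spout, 64 mm across, 160 mm high, behind the shaker. Origin: centre of its base. Bystander.
- cap_a: Blue screw cap lying on the bench in front of the shaker, 42 mm across, 16 mm high. Origin: centre of its underside. Bystander.
- cap_b: A second cap like cap_a.
Things that resemble listed ones, but are neither listed nor needed, are in the scene too. Leave any blue or purple look-alike of the vial_a alone.

How it is judged:
On the way, in this order (a step that is already met when the one before it is completed fails the run):
1. the plunger is pulled, turned a quarter and let go, and stays latched open, with the carrier still in its place (value of joint plunger above 0.009 m and (value of joint thandle above 1.3 rad or value of joint thandle below -1.3 rad) and contact force between the fingers and anything else below 0.3 N and distance of carrier from where it was at the start of the episode below 0.02 m), for 0.3 s.
2. the carrier is drawn out from under the bridge and lifted clear of the carriage, the plunger still latched open (value of joint plunger above 0.009 m and (value of joint thandle above 1.3 rad or value of joint thandle below -1.3 rad) and z of carrier in the frame of shaker above 0.125 m), for 0.2 s.
At the end, for the whole second after the job is handed in: Carrier flat on the bench tray's floor (within 4 mm, tilt under 0.03 rad, origin within 60 mm in x, 35 mm in y of the tray's centre), released, at rest; bottles and flask upright in their pockets (within 6 mm, 0.15 rad); plunger latched open (lifted over 9 mm, turned over 1.3 rad either way) (z of carrier in the frame of benchtray below 0.008 m and angle between carrier's own z axis and vertical below 0.03 rad and x of carrier in the frame of benchtray between -0.06 and 0.06 m and y of carrier in the frame of benchtray between -0.035 and 0.035 m and linear speed of carrier below 0.02 m/s and z of each of vial_a, vial_b, cone in the frame of carrier below 0.018 m and horizontal distance between each of vial_a, vial_b, cone and carrier below 0.055 m and angle between each of vial_a, vial_b, cone's own z axis and vertical below 0.15 rad and value of joint plunger above 0.009 m and (value of joint thandle above 1.3 rad or value of joint thandle below -1.3 rad)); the robot touches nothing.
It fails at once if a bottle or the flask of the carrier is tipped or leaves its pocket (angle between any of vial_a, vial_b, cone's own z axis and vertical above 0.6 rad or z of any of vial_a, vial_b, cone in the frame of carrier above 0.035 m).
It fails at once if the carrier is dropped: it falls faster than 0.45 m/s with no finger on it (linear speed of carrier above 0.45 m/s and contact force between the fingers and carrier below 0.2 N).
It fails at once if a bystander on the bench is shifted by more than 25 mm or tipped (distance of any of reagent, flask, beaker, jar, squeeze, cap_a, cap_b from where it was at the start of the episode above 0.025 m or angle between any of reagent, flask, beaker, jar, squeeze's own z axis and vertical above 0.25 rad).
It fails at once if the T-handle is forced round against its slot while the plunger is down (value of joint plunger below 0.006 m and (value of joint thandle above 0.5 rad or value of joint thandle below -0.5 rad)).
It fails at once if the retort stand is hit with more than 3 N (contact force between anything else and stand above 3 N).
It also fails if it takes over 64 s, if anything falls off the work surface, if the arm or the gripper's body presses on something with over 40 N, if the wrist force passes 120 N, or if a joint passes its speed limit or range.

### The arm

A 7-joint arm with a two-finger parallel gripper is mounted at the origin on the work surface. World frame = base frame: x ahead of the robot, y to its left, z up, the work surface at z = 0. Lengths are in m, angles in rad, forces in N, time in s.
With the tool pointing down it reaches from about 0.425 to 1.025 m from the base axis. Payload 9.4 kg.
Tool frame: the origin (TCP) lies where the fingers leave the gripper's body, on its centre line; the fingertips stand 84 mm ahead of it and the grasp point (between the pads) lies 65 mm ahead of it; z points along the fingers, y is the direction in which the jaws open and shut (so a half turn about z gives the same grasp; the last joint's range is limited). The gripper opens to 93 mm and grips with 3 to 60 N. Pads are 15 mm wide; open, the fingers measure 128 mm over their backs; the gripper's body (75 mm by 188 mm) begins 65 mm behind the grasp point.
Start: joints at [1.106, 0.599, -0.003, 1.599, 0.002, 0.943, -0.08], TCP at [0.274, -0.671, 0.303] pointing down, gripper open.
Joint ranges: [-2.57, 2.57], [-0.35, 1.97], [-1.29, 1.29], [0.11, 2.56], [-1.05, 4.19], [0.11, 1.86], [-2.63, 2.63]. Speed limits (rad/s): [2.22, 2.22, 3.01, 3.01, 3.14, 3.14, 3.14].

### API

Orientations are given as [roll, pitch, yaw] about the fixed x, y, z axes, in that order (R = Rz(yaw) Ry(pitch) Rx(roll)).
In Python, from station import robot, read_camera, get_calibration, order gives the robot as it stands.
- The arm moves only by the tool drive_tool, never from a script. Its argument "commands" is one flat list of numbers, 7 for each row, row after row: the opening, from 0 (shut) to 1 (fully open), then the shift along the world's x, y, z in cm, then the turn, a rotation vector about the world's x, y, z in degrees. A call has 1 to 10 rows; each row is the pose to reach, as a shift and turn from the pose commanded when the call began; what a row does not reach only later rows make up. A row lasts 1/12 s, in which the tool goes at most 41.7 mm and 7.16 degrees, less where a joint would pass 70% of its speed; a pose out of reach is approached as far as the arm can. A call with a gripper value outside its range is refused whole. The fingers move at their own pace and stop on an object; "force" is the grip in N (left out, the last holds). Time passes only in rows, so rows that repeat a pose let the fingers close. It gives the time, the measured TCP pose, the force and the opening at its end, in the units of the state.
- robot.state(): the state, without advancing time (a new reading comes with each control period).
- read_camera(name): name is "scene" or "side" or "wrist"; returns the picture (480x640x3 uint8, red, green, blue); there is no depth.
- get_calibration(name): a dict with "vfov" (degrees; the focal length in pixels is half the picture's height over the tangent of half this angle, whatever the lens; pixels are square), "cx", "cy" (the principal point, pixels), "rvec" (rotation vector, rad) and "tvec" (3), from world to camera coordinates, as OpenCV has them. Camera axes: x right, y down, z forward; pixel columns grow to the right and rows downward; lengths in m; the calibration is good to about 2 mm. A picture is of the moment at which its call begins: read the wrist's pose just before it. get_calibration takes no time and is no camera call; for the wrist camera it gives the pose at the moment of the call.
- order.sign_off(): hands the job in, once; it reports no verdict.
The state is a dict: "time_s": time; "qpos": joint angles; "dq": joint speeds; "effort": joint torques, N m; "ee_pos": TCP position; "orientation": TCP orientation; "wrist_force": force on the tool from outside, world axes, zero at the start; "torque": the same for the moment, N m; "opening": finger opening in m.
Only numpy, scipy, OpenCV 4.12 (cv2) and the standard library are available. Lean on these libraries where they do the work, as an engineer would, in place of code of your own. Each camera call takes 0.05 s, during which the arm holds its last target.

## Working session

There is one attempt and no reset: what is moved stays moved. The work goes in short steps, Python scripts to look and compute and a tool call to move; the robot and the scene stay as the last step left them, time stands still between calls to the robot, and variables do not carry over. Pictures are saved under pics/ and viewed, and the job is handed in when it is done.

Besides the shell and the picture viewer there is one more tool, called as name(argument=value, ...) on one line, values as JSON. drive_tool: Moves the arm, as the interface text tells. Its arguments: {"type":"object","properties":{"commands":{"type":"array"},"force":{"type":"number"}},"required":["commands"]}

```bash
mkdir -p pics; ls; cat > h.py <<'E'
import numpy as np, cv2
from station import robot, read_camera, get_calibration, order
def cal(n):
    c=get_calibration(n); f=240/np.tan(np.radians(c['vfov'])/2)
    K=np.array([[f,0,c['cx']],[0,f,c['cy']],[0,0,1.]])
    R=cv2.Rodrigues(np.array(c['rvec'],float))[0]; t=np.array(c['tvec'],float).ravel()
    return K,R,t
def ray(C,uv):
    K,R,t=C; d=R.T@np.linalg.solve(K,[uv[0],uv[1],1.]); return -R.T@t, d/np.linalg.norm(d)
def onz(C,uv,z):
    o,d=ray(C,uv); return o+d*(z-o[2])/d[2]
def proj(C,P):
    K,R,t=C; p=K@(R@np.asarray(P,float)+t); return p[:2]/p[2]
def tri(C1,a,C2,b):
    o1,d1=ray(C1,a);o2,d2=ray(C2,b)
    s=np.linalg.lstsq(np.c_[d1,-d2],o2-o1,rcond=None)[0]
    p=o1+d1*s[0];q=o2+d2*s[1]; return (p+q)/2,np.linalg.norm(p-q)
def snap(n,name):
    im=read_camera(n); cv2.imwrite(f'pics/{name}.png',im[:,:,::-1]); return im
E
python3 - <<'E'
from h import *
print(robot.state())
for n in ['scene','side','wrist']:
    print(n,get_calibration(n)); snap(n,n+'0')
    K,R,t=cal(n); print(-R.T@t)
E
```

```text
pics
{'time_s': 0.0, 'qpos': array([ 1.10630339,  0.6001325 , -0.00254773,  1.60012696,  0.00183256,
        0.94289986, -0.07977773]), 'dq': array([ 1.64820736e-03,  1.48793018e-05,  6.31548714e-04,  6.28292684e-04,
        7.93892359e-04, -1.27914431e-03,  1.39748621e-03]), 'effort': array([-5.87461018e-04, -7.65067148e+01,  1.49796735e+00, -2.52350718e+01,
       -5.21969260e-02,  1.70585018e-02,  1.21258377e-04]), 'ee_pos': array([ 0.27401055, -0.67083737,  0.30185552]), 'orientation': array([-3.14003661e+00,  1.67047176e-04,  3.87896695e-01]), 'wrist_force': array([ 0.15296508, -0.13617166,  0.08100216]), 'torque': array([0.03303255, 0.05909577, 0.02210293]), 'opening': 0.09294031990670613}
scene {'vfov': 53.15932804267086, 'cx': 312.10970743771276, 'cy': 244.05348194725488, 'rvec': array([ 1.0951738 ,  2.58136632, -0.7865766 ]), 'tvec': array([ 0.3784842 , -0.21608743,  1.57014136])}
[1.02291404 0.46015163 1.18203017]
side {'vfov': 46.567390956337256, 'cx': 322.56540272527275, 'cy': 239.66757126998655, 'rvec': array([ 2.17774308, -0.89085466,  0.40519731]), 'tvec': array([-0.38843059,  0.33484364,  1.07191203])}
[-0.12697749 -0.66219802  0.97845004]
wrist {'vfov': 61.08184036378802, 'cx': 310.66530961220724, 'cy': 231.34292733305085, 'rvec': array([-2.38758755,  1.60466625,  0.25075379]), 'tvec': array([-0.72408118, -0.03515471,  0.39242992])}
[ 0.35253801 -0.63896126  0.3835535 ]
```

View pics/scene0.png

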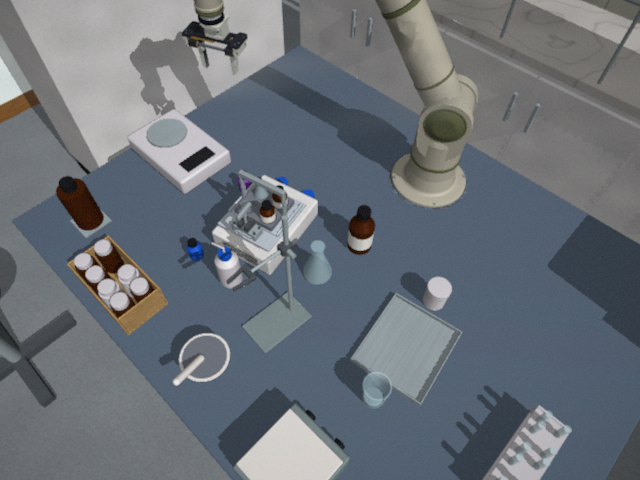

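View pics/side0.png

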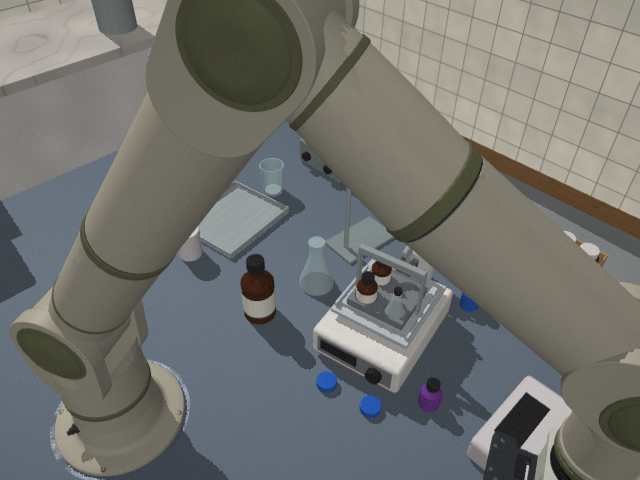

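View pics/wrist0.png

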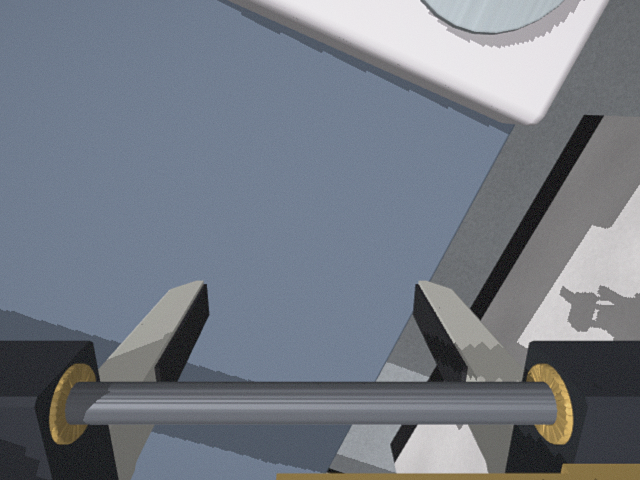

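The scene view shows the shaker around (265,220), the stand rod up from about (290,300) with its clamp over the shaker, the tray around (405,345), the jar at (437,293) and the beaker at (376,390). In the side view the carrier handle is at about (395,260), the shaker front at about (355,360) and the caps at (327,381) and (371,406). I'll zoom in next.

```bash
python3 - <<'E'
import cv2
a=cv2.imread('pics/scene0.png'); b=cv2.imread('pics/side0.png')
cv2.imwrite('pics/z1.png',cv2.resize(a[160:340,180:360],(800,800)[:2],interpolation=cv2.INTER_CUBIC)[:600] if 0 else cv2.resize(a[165:285,190:350],(800,600),interpolation=cv2.INTER_CUBIC))
cv2.imwrite('pics/z2.png',cv2.resize(b[225:405,300:500],(666,600),interpolation=cv2.INTER_CUBIC))
E
```

```text
(no output)
```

View pics/z1.png

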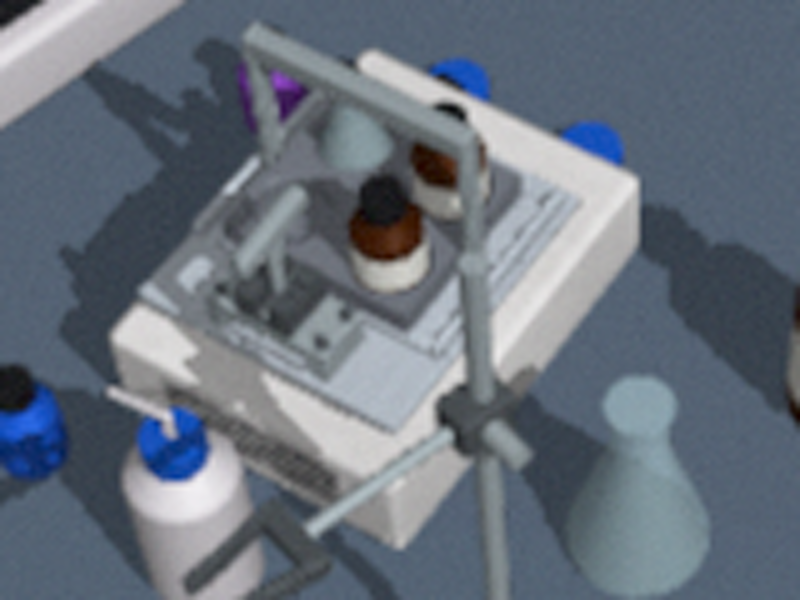

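View pics/z2.png

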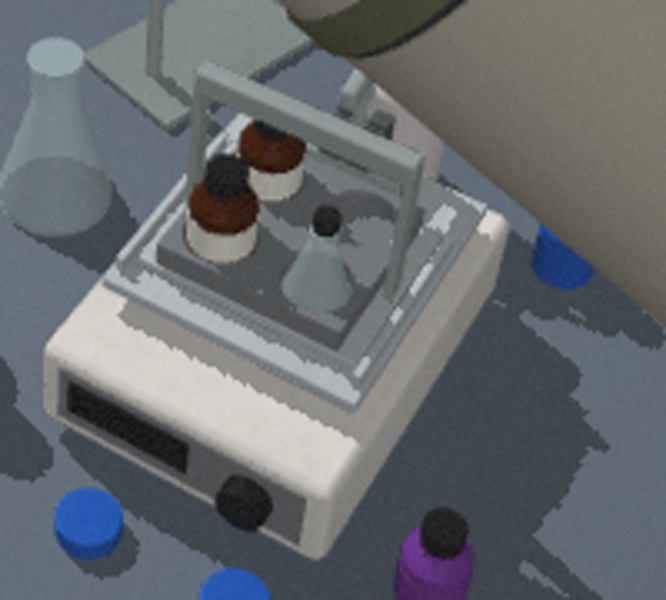

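```bash
python3 - <<'E'
from h import *
S=cal('scene'); D=cal('side')
z1=lambda u,v:(190+u/5,165+v/5); z2=lambda u,v:(300+u*.3,225+v*.3)
def p(n,x): print(n,np.round(x,3))
p('handle endL scene',onz(S,z1(250,32),.229)); p('handle endR scene',onz(S,z1(466,145),.229))
p('handle ends side',onz(D,z2(205,70),.229)); p('',onz(D,z2(418,160),.229))
p('T ends',[onz(S,z1(298,195),.201),onz(S,z1(243,262),.201)])
# shaker top rear/corners z~.1
for a in [(640,178),(372,55),(118,330),(400,500)]: p('shk',onz(S,z1(*a),.1))
for a in [(45,350),(320,490),(505,225)]: p('shk side',onz(D,z2(*a),.1))
p('rod base',[onz(S,(291,305),.008),onz(D,(348,247),.008)])
for a in [(242,324),(267,349),(311,315),(284,300)]: p('standbase',onz(S,a,.008))
for a in [(397,295),(461,331),(420,400),(352,357)]: p('tray rim',onz(S,a,.018))
for n,a,z in [('jar',(438,286),.08),('beaker',(377,380),.09),('cap1',z1(465,75),.016),('cap2',z1(592,140),.016),('squeeze',z1(175,430),.14),('flask',z1(640,390),.135),('reagent',(363,212),.168)]: p(n,onz(S,a,z))
p('cap side',[onz(D,(327,378),.016),onz(D,(371,403),.016)])
for a in [(200,222),(233,255),(288,210),(236,183)]: p('tray side',onz(D,a,.018))
E
```

```text
handle endL scene [ 0.527 -0.285  0.229]
handle endR scene [ 0.501 -0.146  0.229]
handle ends side [ 0.492 -0.16   0.229]
 [ 0.524 -0.292  0.229]
T ends [[ 0.571 -0.202  0.201]
 [ 0.619 -0.19   0.201]]
shk [ 0.378 -0.138  0.1  ]
shk [ 0.421 -0.319  0.1  ]
shk [ 0.657 -0.271  0.1  ]
shk [ 0.624 -0.078  0.1  ]
shk side [ 0.352 -0.17   0.1  ]
shk side [ 0.393 -0.346  0.1  ]
shk side [ 0.63  -0.302  0.1  ]
rod base [[0.638 0.01  0.008]
 [0.647 0.01  0.008]]
standbase [ 0.767 -0.044  0.008]
standbase [0.769 0.055 0.008]
standbase [0.621 0.07  0.008]
standbase [ 0.64  -0.015  0.008]
tray rim [0.419 0.2   0.018]
tray rim [0.386 0.386 0.018]
tray rim [0.604 0.417 0.018]
tray rim [0.636 0.228 0.018]
jar [0.355 0.275 0.08 ]
beaker [0.662 0.321 0.09 ]
cap1 [ 0.345 -0.324  0.016]
cap2 [ 0.327 -0.227  0.016]
squeeze [ 0.691 -0.173  0.14 ]
flask [ 0.503 -0.019  0.135]
reagent [0.363 0.013 0.168]
cap side [[ 0.333 -0.228  0.016]
 [ 0.354 -0.327  0.016]]
tray side [0.43  0.337 0.018]
tray side [0.416 0.18  0.018]
tray side [0.629 0.214 0.018]
tray side [0.603 0.405 0.018]
```

Two views agree. The shaker centre is about (0.511,-0.220) with yaw about 0.22, the T-handle about (0.595,-0.198) and the tray about (0.515,0.30) with yaw about 0.14. I'll move above the shaker for a closer wrist look.

drive_tool(commands=[0.9, 4, 6, 4, 0, 0, 0, 0.9, 6, 10, 8, 0, 0, 0, 0.9, 8, 13, 12, 0, 0, 0, 0.9, 10, 17, 15, 0, 0, -2, 0.9, 13, 20, 15, 0, 0, -4, 0.9, 15, 24, 15, 0, 0, -6, 0.9, 17, 27, 15, 0, 0, -8, 0.9, 19, 31, 15, 0, 0, -9, 0.9, 21, 34, 15, 0, 0, -9.6, 0.9, 23, 37, 15, 0, 0, -9.6])

```text
time_s: 0.98
ee_pos: [0.473, -0.3497, 0.4503]
orientation: [3.141, -0.0, 0.219]
wrist_force: [0.5, -0.4, 0.4]
opening: 0.0837
```

drive_tool(commands=[0.9, 0, 3, 0, 0, 0, 0, 0.9, 0, 6, 0, 0, 0, 0, 0.9, 0, 8, 0, 0, 0, 0, 0.9, 0, 8, 0, 0, 0, 0, 0.9, 0, 8, 0, 0, 0, 0, 0.9, 0, 8, 0, 0, 0, 0])

```text
time_s: 1.48
ee_pos: [0.4723, -0.2724, 0.4498]
orientation: [3.141, 0.0, 0.22]
wrist_force: [-0.2, -1.2, 0.7]
opening: 0.0835
```

```bash
python3 - <<'E'
from h import *
print(robot.state())
W=cal('wrist');print(-W[1].T@W[2],W[1][2]); snap('wrist','w1')
for n,P in [('T',(.595,-.198,.201)),('handle',(.511,-.22,.229))]: print(n,proj(W,P))
E
```

```text
{'time_s': 1.4833, 'qpos': array([ 0.47262652,  0.23849859, -0.06814406,  1.81947589,  0.0187785 ,
        1.08409657, -0.95357786]), 'dq': array([ 0.01240012,  0.00793892,  0.00665334, -0.00583433, -0.00048942,
       -0.0008009 , -0.00115823]), 'effort': array([-1.10926341e+00, -4.98061717e+01, -5.40262889e-01, -2.74559033e+01,
       -1.16355156e-01, -3.50548618e-02, -2.09839479e-02]), 'ee_pos': array([ 0.47226195, -0.27237359,  0.44976203]), 'orientation': array([3.14110404e+00, 1.96144118e-04, 2.19594418e-01]), 'wrist_force': array([-0.23712877, -1.24806546,  0.74019239]), 'torque': array([-0.01221256, -0.01277629, -0.03915898]), 'opening': 0.0835311265190345}
[ 0.55497769 -0.25388102  0.53124499] [-0.29555009 -0.06591786 -0.95305036]
T [248.2369578   29.06903973]
handle [252.56832695 152.90952916]
```

View pics/w1.png

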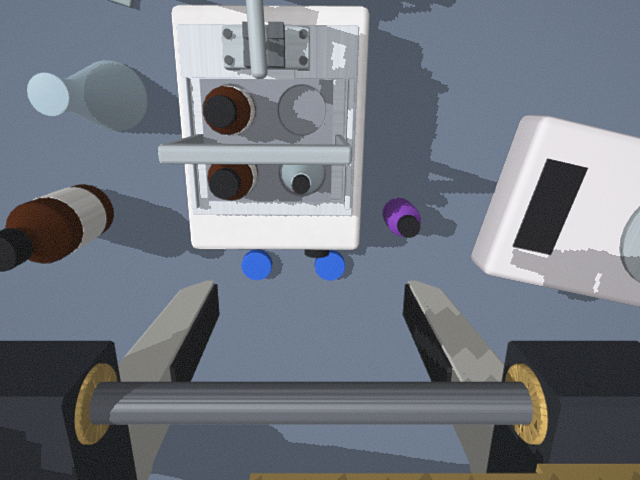

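The wrist view shows the carrier bar from (158,154) to (350,150), nearly square to the tool. The T-bar's front end is at about (260,72) and its rear is cut off at the top. I'll shift forward to see all of the T.

drive_tool(commands=[0.9, 3, 2, 0, 0, 0, 0, 0.9, 6, 3, 0, 0, 0, 0, 0.9, 8, 4, 0, 0, 0, 0, 0.9, 8, 4, 0, 0, 0, 0, 0.9, 8, 4, 0, 0, 0, 0, 0.9, 8, 4, 0, 0, 0, 0])

```text
time_s: 2.03
ee_pos: [0.5517, -0.233, 0.4492]
orientation: [3.142, 0.001, 0.218]
wrist_force: [0.2, 0.9, 0.1]
opening: 0.0837
```

```bash
python3 - <<'E'
from h import *
s=robot.state();print(s['ee_pos'],s['orientation'])
W=cal('wrist');print(-W[1].T@W[2],W[1][2]); im=snap('wrist','w2')
for n,P in [('T',(.595,-.198,.201)),('handle',(.511,-.22,.229))]: print(n,proj(W,P))
E
```

```text
[ 0.55174277 -0.23304403  0.44922925] [3.14156654e+00 1.34271482e-03 2.18393360e-01]
[ 0.63456576 -0.21465262  0.53061243] [-0.29679744 -0.06534051 -0.95270242]
T [279.71302717 147.66096845]
handle [283.86851067 261.9183961 ]
```

View pics/w2.png

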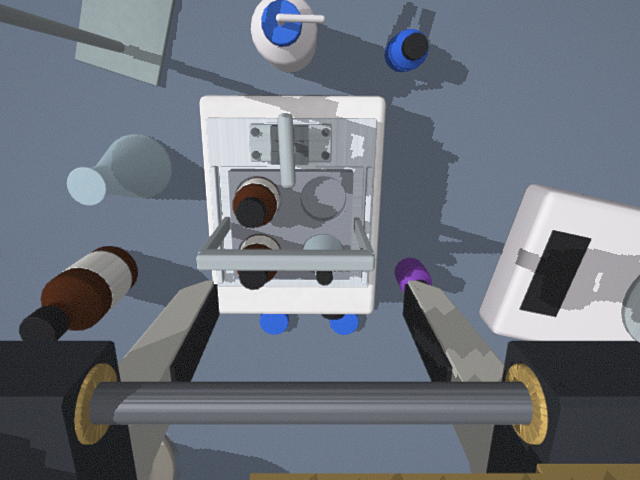

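```bash
python3 - <<'E'
import cv2
a=cv2.imread('pics/w2.png')
cv2.imwrite('pics/z3.png',cv2.resize(a[90:290,190:390],(600,600),interpolation=cv2.INTER_CUBIC))
E
```

```text
(no output)
```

View pics/z3.png

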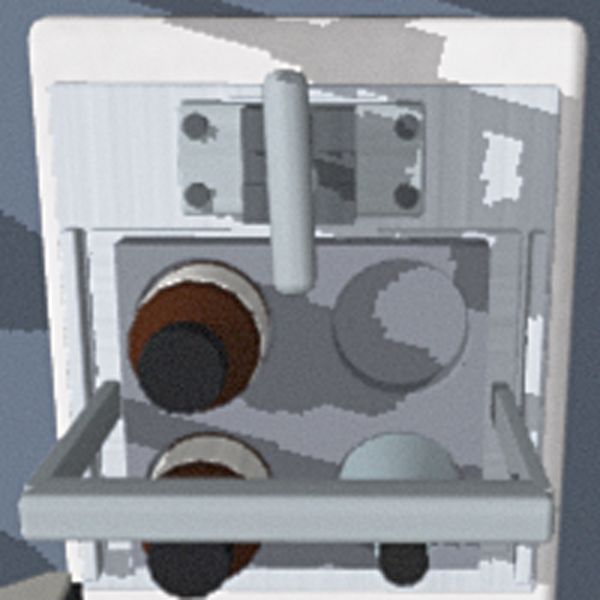

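```bash
python3 - <<'E'
from h import *
W=cal('wrist')
z=lambda u,v:(190+u/3,90+v/3)
p=lambda n,x: print(n,np.round(x,4))
p('T ends',[onz(W,z(286,70),.201),onz(W,z(293,293),.201)]); p('T c',onz(W,z(290,182),.201))
p('crown? top corners',[onz(W,z(*a),.150) for a in [(243,105),(355,105),(355,222),(243,222)]])
p('bridge',[onz(W,z(*a),.129) for a in [(180,100),(425,100),(425,214),(183,214)]])
p('handle bot edge',[onz(W,z(22,542),.229),onz(W,z(552,542),.229)])
p('handle top edge',[onz(W,z(25,490),.229),onz(W,z(550,490),.229)])
p('handle rear-low edge',[onz(W,z(25,478),.211),onz(W,z(550,478),.211)])
p('shaker top',[onz(W,a,.1) for a in [(201,97),(384,97),(373,313),(219,311)]])
p('carrier plate',[onz(W,z(*a),.113) for a in [(117,238),(490,238)]])
p('rod',onz(W,(122,47),.008))
p('base',[onz(W,a,.008) for a in [(75,60),(163,84)]])
p('squeeze',onz(W,(282,22),.13))
c=np.array([.511,-.22]);y=.22
for n in [(85,0,201),(0,-66,229),(0,66,229)]:
    q=c+np.array([[np.cos(y),-np.sin(y)],[np.sin(y),np.cos(y)]])@np.array(n[:2])/1e3
    print(n,q,proj(W,[*q,n[2]/1e3]))
E
```

```text
T ends [[ 0.6216 -0.1973  0.201 ]
 [ 0.5644 -0.2108  0.201 ]]
T c [ 0.5937 -0.204   0.201 ]
crown? top corners [[ 0.6069 -0.1839  0.15  ]
 [ 0.6142 -0.217   0.15  ]
 [ 0.5797 -0.2245  0.15  ]
 [ 0.5722 -0.1905  0.15  ]]
bridge [[ 0.6025 -0.1623  0.129 ]
 [ 0.6194 -0.2386  0.129 ]
 [ 0.5842 -0.2469  0.129 ]
 [ 0.5671 -0.1695  0.129 ]]
handle bot edge [[ 0.4883 -0.1537  0.229 ]
 [ 0.5189 -0.2923  0.229 ]]
handle top edge [[ 0.5033 -0.1524  0.229 ]
 [ 0.5332 -0.2879  0.229 ]]
handle rear-low edge [[ 0.499  -0.1483  0.211 ]
 [ 0.5306 -0.2913  0.211 ]]
shaker top [[ 0.6149 -0.106   0.1   ]
 [ 0.6546 -0.2858  0.1   ]
 [ 0.4167 -0.3385  0.1   ]
 [ 0.38   -0.1595  0.1   ]]
carrier plate [[ 0.5515 -0.147   0.113 ]
 [ 0.579  -0.2718  0.113 ]]
rod [0.6464 0.0158 0.008 ]
base [[ 0.62    0.0692  0.008 ]
 [ 0.6157 -0.0359  0.008 ]]
squeeze [ 0.6947 -0.1753  0.13  ]
(85, 0, 201) [ 0.59395128 -0.20145048] [283.61130268 149.62410919]
(0, -66, 229) [ 0.52540316 -0.28440923] [366.56815224 261.35628209]
(0, 66, 229) [ 0.49659684 -0.15559077] [201.13129028 261.78140781]
```

All the marks agree: bridge, crown and T centre are at (0.5935,-0.204), yaw is 0.218, and the handle centre minus 85 mm checks out. The stand rod is at about (0.647,0.016), well away. I'll go down onto the T-bar.

drive_tool(commands=[0.6, 2, 1.5, -3, 0, 0, 0, 0.6, 4.2, 2.9, -6, 0, 0, 0, 0.6, 4.2, 2.9, -9, 0, 0, 0, 0.6, 4.2, 2.9, -12, 0, 0, 0, 0.6, 4.2, 2.9, -12, 0, 0, 0, 0.6, 4.2, 2.9, -12, 0, 0, 0, 0.6, 4.2, 2.9, -12, 0, 0, 0])

```text
time_s: 2.67
ee_pos: [0.5945, -0.2037, 0.3316]
orientation: [3.14, -0.001, 0.219]
wrist_force: [-0.3, -1.2, 0.8]
opening: 0.0559
```

```bash
python3 - <<'E'
from h import *
s=robot.state();print(s['ee_pos'],s['orientation'],s['qpos'])
W=cal('wrist'); im=snap('wrist','w3')
for n,P in [('T',(.5935,-.204,.201))]: print(n,proj(W,P))
E
```

```text
[ 0.59454134 -0.20370868  0.33155309] [ 3.14044532e+00 -1.41936974e-03  2.18707199e-01] [ 0.30969448  0.45370411 -0.10171415  1.79712104  0.05778175  0.89184877
 -1.1701103 ]
T [310.72555818 263.06026581]
```

View pics/w3.png

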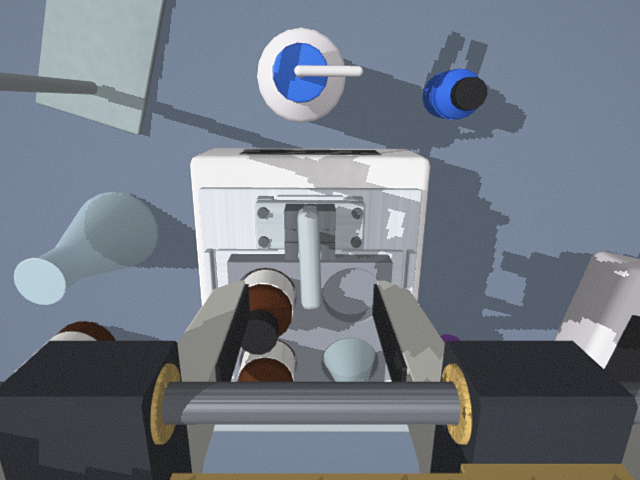

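The T-bar is centred at pixel (310,257) between fingers at 247 and 375, as predicted. I'll descend and close.

drive_tool(commands=[0.6, 0, 0, -3, 0, 0, 0, 0.6, 0, 0, -5, 0, 0, 0, 0.6, 0, 0, -6.5, 0, 0, 0, 0.6, 0, 0, -7.2, 0, 0, 0, 0.6, 0, 0, -7.2, 0, 0, 0, 0.6, 0, 0, -7.2, 0, 0, 0], force=40)

```text
time_s: 3.22
ee_pos: [0.595, -0.203, 0.2592]
orientation: [3.141, -0.002, 0.22]
wrist_force: [0.4, -0.0, -0.3]
opening: 0.0558
```

drive_tool(commands=[0, 0, 0, 0, 0, 0, 0, 0, 0, 0, 0, 0, 0, 0, 0, 0, 0, 0, 0, 0, 0, 0, 0, 0, 0, 0, 0, 0, 0, 0, 0, 0, 0, 0, 0, 0, 0, 0, 0, 0, 0, 0, 0, 0, 0, 0, 0, 0, 0], force=40)

```text
time_s: 3.8
ee_pos: [0.5944, -0.2026, 0.2578]
orientation: [3.142, 0.0, 0.22]
wrist_force: [-0.2, -0.6, 0.1]
opening: 0.014
```

drive_tool(commands=[0, 0, 0, 0.5, 0, 0, 0, 0, 0, 0, 1, 0, 0, 0, 0, 0, 0, 1.5, 0, 0, 0, 0, 0, 0, 1.8, 0, 0, 0, 0, 0, 0, 1.85, 0, 0, 0, 0, 0, 0, 1.85, 0, 0, 0, 0, 0, 0, 1.85, 0, 0, 0])

```text
time_s: 4.38
ee_pos: [0.5943, -0.2028, 0.276]
orientation: [3.141, 0.0, 0.22]
wrist_force: [2.3, -3.8, -10.5]
opening: 0.0119
```

```bash
python3 - <<'E'
from h import *
s=robot.state();print(s['ee_pos'],s['wrist_force'],s['torque'],s['opening'])
snap('wrist','w4')
E
```

```text
[ 0.59425396 -0.20284474  0.27596767] [  2.34207419  -3.80769123 -10.52452884] [-0.85283672 -0.51549168  0.05136333] 0.011931086430730174
```

View pics/w4.png

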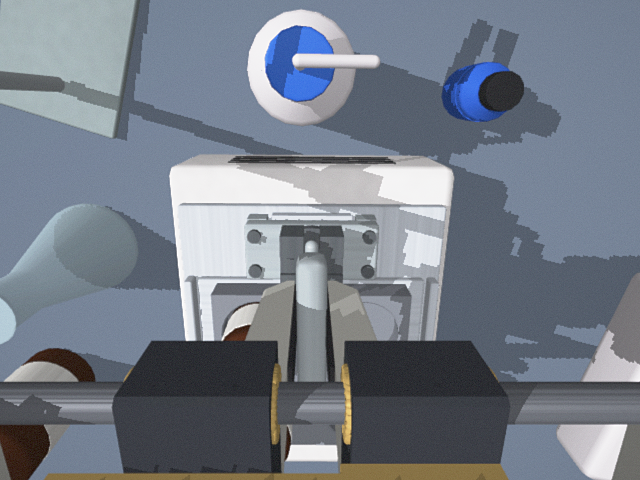

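Pull force is 10.5 N, so it is lifted about 18 mm. Next is the anticlockwise quarter turn, with a 1 mm sideways correction to relax the side load.

drive_tool(commands=[0, 0.05, -0.1, 0, 0, 0, 7, 0, 0.05, -0.1, 0, 0, 0, 14, 0, 0.05, -0.1, 0, 0, 0, 21, 0, 0.05, -0.1, 0, 0, 0, 28, 0, 0.05, -0.1, 0, 0, 0, 35, 0, 0.05, -0.1, 0, 0, 0, 42, 0, 0.05, -0.1, 0, 0, 0, 45, 0, 0.05, -0.1, 0, 0, 0, 45])

```text
time_s: 5.1
ee_pos: [0.594, -0.2025, 0.2754]
orientation: [-3.138, -0.0, 1.009]
wrist_force: [-1.3, 1.7, -10.6]
opening: 0.0117
```

```bash
python3 - <<'E'
from h import *
s=robot.state();print(s['ee_pos'],s['orientation'],s['wrist_force'],s['torque'],s['opening'],s['qpos'])
E
```

```text
[ 0.59395201 -0.20250588  0.27544732] [-3.13812319e+00 -1.96744286e-04  1.00850623e+00] [ -1.25488212   1.67649176 -10.55717271] [ 0.43136891  0.1619288  -0.00458049] 0.011724324945272705 [ 0.45595482  0.53044024 -0.3219797   1.84214095  0.22138177  0.80725942
 -0.54141381]
```

drive_tool(commands=[0, 0, 0.1, 0, 0, 0, 7, 0, 0, 0.1, 0, 0, 0, 14, 0, 0, 0.1, 0, 0, 0, 21, 0, 0, 0.1, 0, 0, 0, 28, 0, 0, 0.1, 0, 0, 0, 35, 0, 0, 0.1, 0, 0, 0, 42, 0, 0, 0.1, 0, 0, 0, 45, 0, 0, 0.1, 0, 0, 0, 45])

```text
time_s: 5.77
ee_pos: [0.5932, -0.2023, 0.2752]
orientation: [-3.137, -0.002, 1.791]
wrist_force: [-5.4, 1.9, -10.3]
opening: 0.0116
```

```bash
python3 - <<'E'
from h import *
s=robot.state();print(s['ee_pos'],s['orientation'],s['wrist_force'],s['torque'],s['opening'],s['qpos'])
snap('wrist','w5')
E
```

```text
[ 0.59321217 -0.20228039  0.27518885] [-3.13742077e+00 -1.99565225e-03  1.79109589e+00] [ -5.35213973   1.91978127 -10.27995965] [0.20438369 1.01688326 0.01525673] 0.011551385061652842 [ 0.59538397  0.56279146 -0.53713743  1.83418056  0.3710799   0.85058801
  0.09657426]
```

View pics/w5.png

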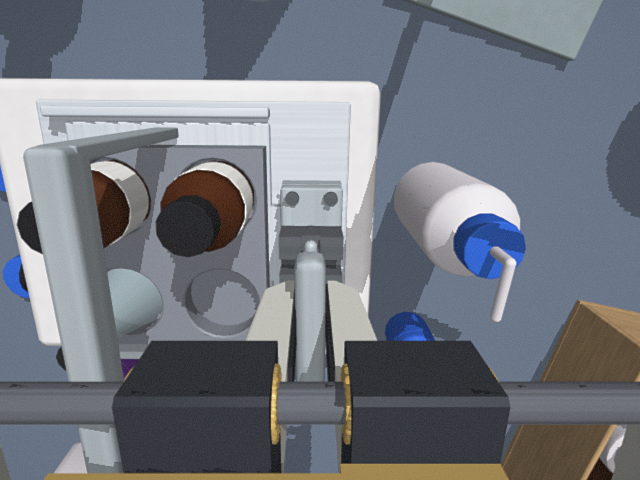

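The T-bar is turned 90° (tool yaw 1.791) and the carrier has not moved. I'll let it down into the notch and release.

drive_tool(commands=[0, -0.1, 0, -0.2, 0, 0, 0, 0, -0.1, 0, -0.4, 0, 0, 0, 0, -0.1, 0, -0.6, 0, 0, 0, 0, -0.1, 0, -0.7, 0, 0, 0, 0, -0.1, 0, -0.7, 0, 0, 0, 0, -0.1, 0, -0.7, 0, 0, 0])

```text
time_s: 6.32
ee_pos: [0.5932, -0.2022, 0.2699]
orientation: [-3.14, 0.0, 1.789]
wrist_force: [-7.8, 2.1, -0.1]
opening: 0.0114
```

```bash
python3 - <<'E'
from h import *
s=robot.state();print(s['ee_pos'],s['orientation'],s['wrist_force'],s['torque'],s['opening'])
E
```

```text
[ 0.59315137 -0.20218117  0.26989885] [-3.13972535e+00  1.97719865e-04  1.78907991e+00] [-7.84224314  2.10573488 -0.08025791] [ 0.48791636  1.92382517 -0.05579293] 0.011396143467040123
```

The vertical force went to zero at 12 mm lift, so it sits in the notch. Releasing now.

drive_tool(commands=[0.15, 0, 0, 0, 0, 0, 0, 0.25, 0, 0, 0, 0, 0, 0, 0.35, 0, 0, 0, 0, 0, 0, 0.35, 0, 0, 0, 0, 0, 0, 0.35, 0, 0, 0, 0, 0, 0, 0.35, 0, 0, 0, 0, 0, 0, 0.35, 0, 0, 0, 0, 0, 0])

```text
time_s: 6.9
ee_pos: [0.5943, -0.2027, 0.2695]
orientation: [3.141, 0.0, 1.791]
wrist_force: [-0.6, 0.0, 0.6]
opening: 0.0329
```

```bash
python3 - <<'E'
from h import *
s=robot.state();print(s['ee_pos'],s['orientation'],s['wrist_force'],s['torque'],s['opening'])
snap('wrist','w6')
E
```

```text
[ 0.59427775 -0.2026516   0.26950766] [3.14078762e+00 4.62059585e-04 1.79078315e+00] [-0.62465837  0.02222069  0.6310144 ] [-0.02157626 -0.15961116 -0.01321883] 0.032861281174122715
```

View pics/w6.png

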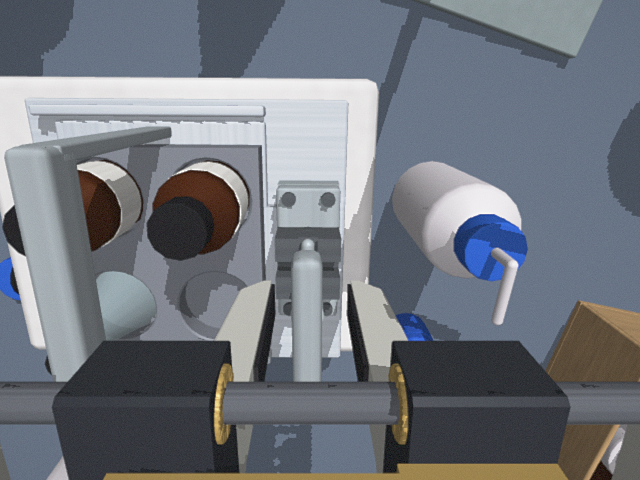

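Released: the bar stays up and turned, visible at (306,290), touching neither finger. I'll retract straight up.

drive_tool(commands=[0.35, -0.1, 0, 2, 0, 0, 0, 0.35, -0.1, 0, 5, 0, 0, 0, 0.35, -0.1, 0, 8, 0, 0, 0, 0.35, -0.1, 0, 11, 0, 0, 0, 0.4, -2, -0.5, 13, 0, 0, 0, 0.4, -6, -1.2, 13, 0, 0, 0, 0.4, -8.3, -1.9, 13, 0, 0, 0, 0.4, -8.3, -1.9, 13, 0, 0, 0, 0.4, -8.3, -1.9, 13, 0, 0, 0, 0.4, -8.3, -1.9, 13, 0, 0, 0])

```text
time_s: 7.78
ee_pos: [0.5116, -0.2216, 0.3995]
orientation: [3.14, 0.0, 1.791]
wrist_force: [0.5, -0.0, -0.1]
opening: 0.0372
```

```bash
python3 - <<'E'
from h import *
s=robot.state();print(s['ee_pos'],s['orientation'],s['wrist_force'],s['qpos'])
W=cal('wrist')
snap('wrist','w7')
for P in [(.5108,-.222,.229),(.5108-.066*.218,-.222+.066*.976,.229),(.5108+.066*.218,-.222-.066*.976,.229)]: print(proj(W,P))
E
```

```text
[ 0.51157253 -0.22156154  0.39954861] [3.14048883e+00 3.78899968e-04 1.79085530e+00] [ 0.50997911 -0.0138119  -0.0622915 ] [ 0.76046844  0.34917414 -0.6092916   1.84383173  0.23194942  1.01861984
  0.27708253]
[309.3918057  238.80128467]
[309.22952048 135.37691418]
[309.53141477 327.77414933]
```

View pics/w7.png

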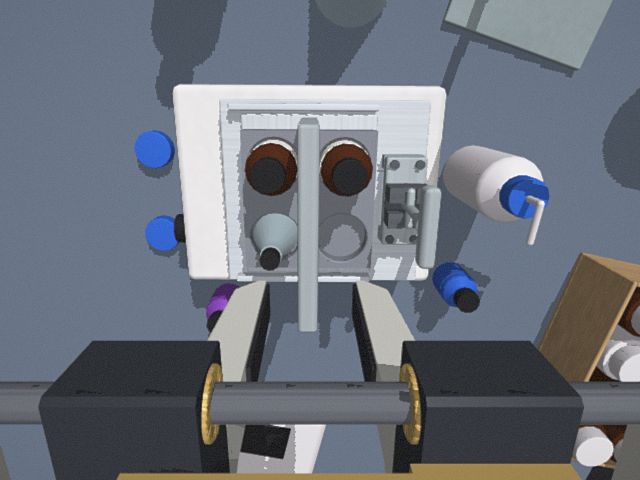

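The handle bar runs from (308,120) to (308,330), centred between the fingers. The T-handle is latched crosswise at (430,225). I'll descend and grip.

drive_tool(commands=[0.4, -0.1, 0, -4, 0, 0, 0, 0.4, -0.1, 0, -8, 0, 0, 0, 0.4, -0.1, 0, -10, 0, 0, 0, 0.4, -0.1, 0, -11.4, 0, 0, 0, 0.4, -0.1, 0, -11.4, 0, 0, 0, 0.4, -0.1, 0, -11.4, 0, 0, 0, 0.4, -0.1, 0, -11.4, 0, 0, 0])

```text
time_s: 8.42
ee_pos: [0.5111, -0.2212, 0.2859]
orientation: [3.14, 0.0, 1.792]
wrist_force: [-0.1, 0.6, 0.2]
opening: 0.0373
```

drive_tool(commands=[0, 0, 0, 0, 0, 0, 0, 0, 0, 0, 0, 0, 0, 0, 0, 0, 0, 0, 0, 0, 0, 0, 0, 0, 0, 0, 0, 0, 0, 0, 0, 0, 0, 0, 0], force=60)

```text
time_s: 8.83
ee_pos: [0.5099, -0.2217, 0.2858]
orientation: [3.141, 0.001, 1.791]
wrist_force: [-1.5, -0.0, 5.1]
opening: 0.0136
```

Gripped (14 mm). I'll slide it out along the shaker's -x.

drive_tool(commands=[0, -0.3, -0.05, 0.05, 0, 0, 0, 0, -0.8, -0.2, 0.05, 0, 0, 0, 0, -1.4, -0.3, 0.05, 0, 0, 0, 0, -2, -0.45, 0.05, 0, 0, 0, 0, -2.6, -0.6, 0.05, 0, 0, 0, 0, -3.2, -0.7, 0.05, 0, 0, 0, 0, -3.2, -0.7, 0.05, 0, 0, 0])

```text
time_s: 9.42
ee_pos: [0.4766, -0.229, 0.2858]
orientation: [-3.141, 0.0, 1.791]
wrist_force: [3.9, 1.1, 4.5]
opening: 0.0138
```

drive_tool(commands=[0, -0.5, -0.1, 0, 0, 0, 0, 0, -1.1, -0.25, 0, 0, 0, 0, 0, -1.7, -0.4, 0, 0, 0, 0, 0, -2.3, -0.5, 0, 0, 0, 0, 0, -2.7, -0.6, 0, 0, 0, 0, 0, -2.7, -0.6, 0, 0, 0, 0])

```text
time_s: 9.92
ee_pos: [0.4497, -0.2348, 0.2858]
orientation: [-3.14, -0.0, 1.79]
wrist_force: [1.8, 2.0, 3.7]
opening: 0.0138
```

```bash
python3 - <<'E'
from h import *
s=robot.state();print(s['ee_pos'],s['orientation'],s['wrist_force'],s['torque'],s['opening'])
snap('wrist','w8');snap('scene','s8')
E
```

```text
[ 0.44970843 -0.23480394  0.28581016] [-3.14034881e+00 -1.05467565e-05  1.79029624e+00] [1.82565007 1.97332317 3.68445022] [ 0.31672971 -0.45388825 -0.05781665] 0.013782919485771518
```

View pics/w8.png

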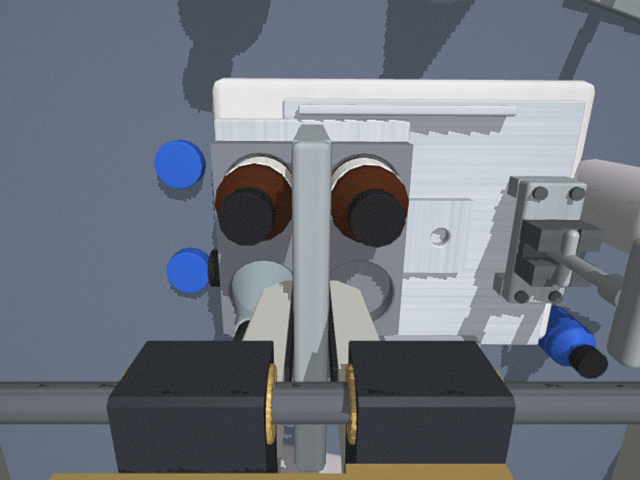

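View pics/s8.png

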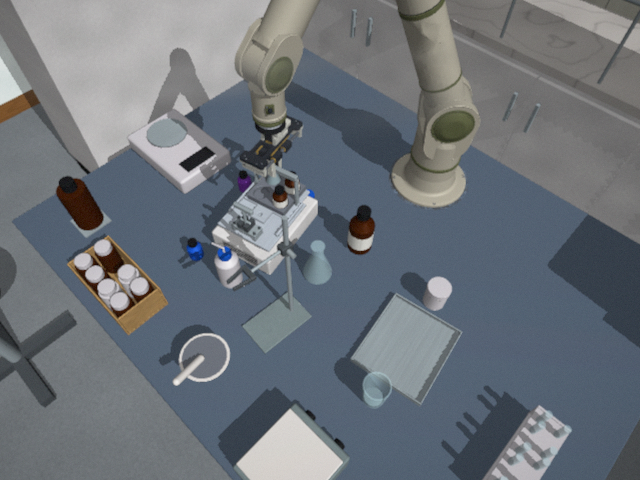

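The tongue has cleared the bridge: its tip is at x≈470 px and the bridge edge at 510. The bottles are standing. I'll lift slowly.

drive_tool(commands=[0, 0, 0, 0.2, 0, 0, 0, 0, 0, 0, 0.6, 0, 0, 0, 0, 0, 0, 1.1, 0, 0, 0, 0, 0, 0, 1.7, 0, 0, 0, 0, 0, 0, 2.4, 0, 0, 0, 0, 0, 0, 3, 0, 0, 0, 0, 0, 0, 3.2, 0, 0, 0, 0, 0, 0, 3.2, 0, 0, 0])

```text
time_s: 10.68
ee_pos: [0.4511, -0.2347, 0.3185]
orientation: [3.141, 0.001, 1.791]
wrist_force: [0.2, 0.1, -6.7]
opening: 0.0134
```

```bash
python3 - <<'E'
from h import *
s=robot.state();print(s['ee_pos'],s['orientation'],s['wrist_force'],s['torque'],s['opening'],s['qpos'])
snap('wrist','w9');snap('side','d9')
E
```

```text
[ 0.45112856 -0.23466944  0.31852034] [3.14067419e+00 9.94175780e-04 1.79088813e+00] [ 0.17313676  0.12690629 -6.66919252] [-0.10403549 -0.14271883  0.00213255] 0.013440031458580248 [ 0.81595507  0.3725235  -0.59289003  2.0455844   0.28745311  0.80225801
  0.273215  ]
```

View pics/w9.png

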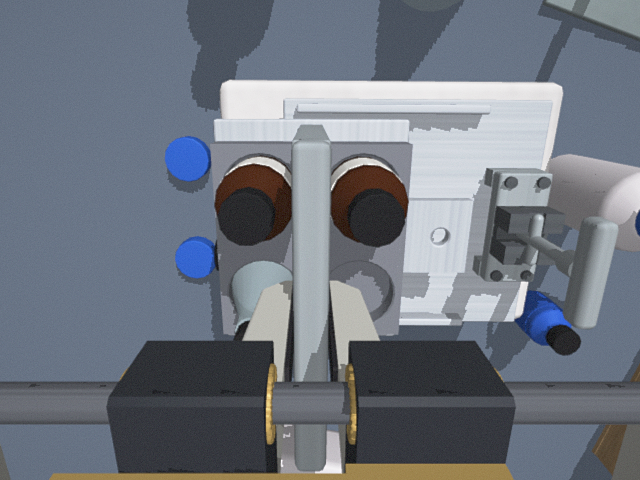

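View pics/d9.png

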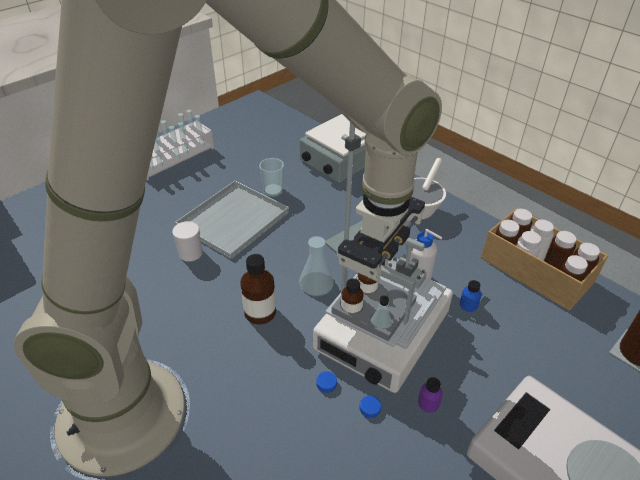

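Lifted with 6.7 N on the wrist, and the carrier's appearance in the wrist view hasn't changed. The side view now shows the whole tray, so I'll measure it in both views.

```bash
python3 - <<'E'
import cv2
a=cv2.imread('pics/d9.png'); b=cv2.imread('pics/s8.png')
x=cv2.resize(a[175:265,165:300],(400,267),interpolation=cv2.INTER_CUBIC)
cv2.imwrite('pics/z4.png',cv2.resize(a[170:265,165:295],(780,570),interpolation=cv2.INTER_CUBIC))
cv2.imwrite('pics/z5.png',cv2.resize(b[285:410,340:475],(648,600),interpolation=cv2.INTER_CUBIC))
E
```

```text
(no output)
```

View pics/z4.png

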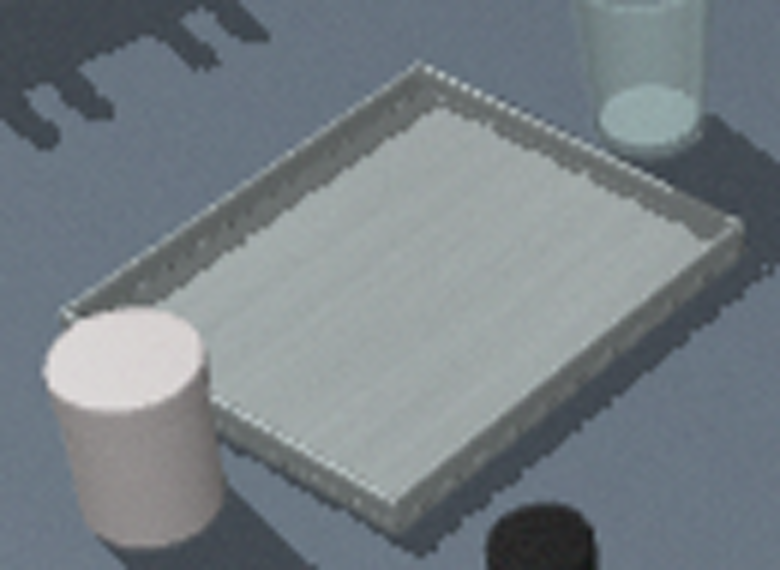

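View pics/z5.png

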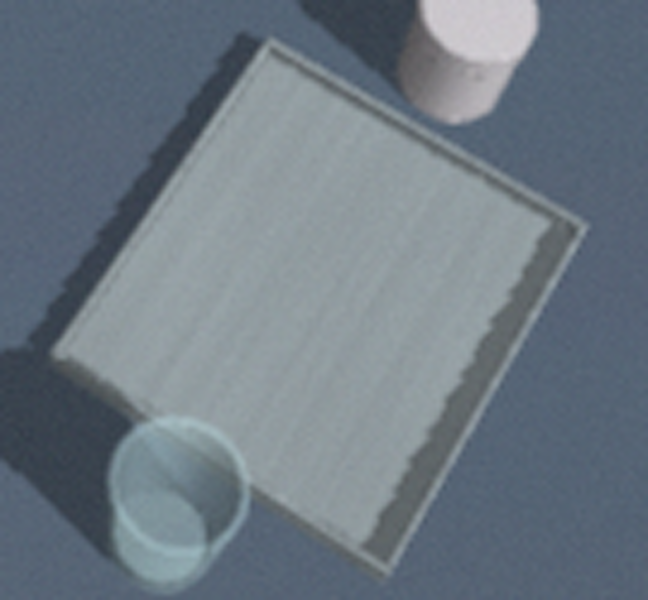

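```bash
python3 - <<'E'
from h import *
S=cal('scene'); D=cal('side')
a=[onz(D,(165+u/6,170+v/6),.018)[:2] for u,v in [(390,508),(740,225),(420,65),(65,312)]]
b=[onz(S,(340+u/4.8,285+v/4.8),.018)[:2] for u,v in [(268,40),(55,353),(385,572),(587,228)]]
T=[]
for q in (a,b):
    q=np.array(q); print(q.round(4),'c',q.mean(0).round(4))
    e=[q[1]-q[0],q[2]-q[1],q[2]-q[3],q[3]-q[0]]
    for k in e: print(np.linalg.norm(k).round(4),np.degrees(np.arctan2(k[1],k[0])).round(1))
jar=onz(D,(165+125/6,170+360/6),.08);bk=onz(S,(340+180/4.8,285+482/4.8),.09); print('jar',jar,onz(S,(340+478/4.8,285+12/4.8),.08),'beaker',bk)
print('reagent',onz(S,(363,212),.168),onz(D,(256,262),.168),'flask',onz(D,(317,240),.135))
for n in ('rod',): print(tri(S,(291,305),D,(349,247)))
E
```

```text
[[0.411  0.1857]
 [0.6365 0.2211]
 [0.6073 0.4152]
 [0.3851 0.3809]] c [0.51   0.3007]
0.2282 8.9
0.1962 98.5
0.2249 8.8
0.1969 97.6
[[0.4168 0.1947]
 [0.6403 0.23  ]
 [0.6111 0.423 ]
 [0.3869 0.3909]] c [0.5138 0.3097]
0.2263 9.0
0.1952 98.6
0.2265 8.2
0.1984 98.6
jar [0.35260794 0.27217868 0.08      ] [0.35614674 0.28026714 0.08      ] beaker [0.67049506 0.32943599 0.09      ]
reagent [0.36329772 0.01319097 0.168     ] [ 0.35187581 -0.00068145  0.168     ] flask [ 0.5129947  -0.01480614  0.135     ]
(array([0.64232925, 0.00808252, 0.012358  ]), np.float64(0.00954145272107761))
```

The two views put the tray centre at (0.510,0.301) and (0.514,0.310). I'll take (0.512,0.305) with yaw 0.152 rad for now and recheck from the wrist. Raising well over the reagent bottle first.

drive_tool(commands=[0, 0, 0, 0.5, 0, 0, 0, 0, 0, 0, 1.5, 0, 0, 0, 0, 0, 0, 3, 0, 0, 0, 0, 0, 0, 4.5, 0, 0, 0, 0, 0, 0, 6, 0, 0, 0, 0, 0, 0, 7.5, 0, 0, 0, 0, 0, 0, 8.5, 0, 0, 0, 0, 0, 0, 9, 0, 0, 0, 0, 0, 0, 9, 0, 0, 0])

```text
time_s: 11.53
ee_pos: [0.4512, -0.2346, 0.4089]
orientation: [3.14, 0.001, 1.791]
wrist_force: [0.2, -0.5, -7.4]
opening: 0.0138
```

drive_tool(commands=[0, 0, 0.5, 0, 0, 0, 0, 0, 0, 1.5, 0, 0, 0, 0, 0, 0, 3, 0, 0, 0, 0, 0, 0, 5, 0, 0, 0, 0, 0, 0, 7, 0, 0, 0, 0, 0, 0, 9, 0, 0, 0, 0, 0, 0, 11, 0, 0, 0, 0, 0, 0, 12.5, 0, 0, 0, 0, 0, 0, 13.5, 0, 0, 0, 0, 0, 0, 14, 0, 0, 0])

```text
invalid input at $.commands: expected a multiple of 7 numbers
```

```bash
python3 - <<'E'
from h import *
s=robot.state();print(s['ee_pos'],s['orientation'],s['wrist_force'],s['torque'],s['opening'],s['qpos'])
snap('scene','s10');snap('wrist','w10')
E
```

```text
[ 0.4512178  -0.23455156  0.40892112] [3.14019495e+00 1.40406465e-03 1.79101314e+00] [ 0.15879038 -0.46559431 -7.44893504] [-0.11867765 -0.20461809  0.02812555] 0.01378228970101967 [ 0.87013944  0.27209845 -0.63241334  1.92695007  0.19068777  0.99971358
  0.37204899]
```

View pics/s10.png

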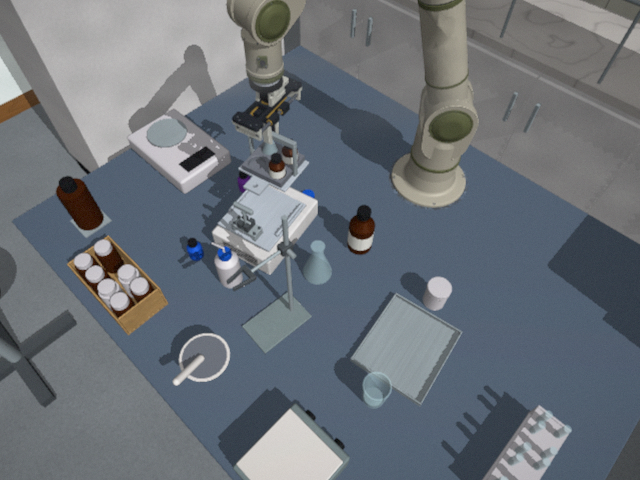

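View pics/w10.png

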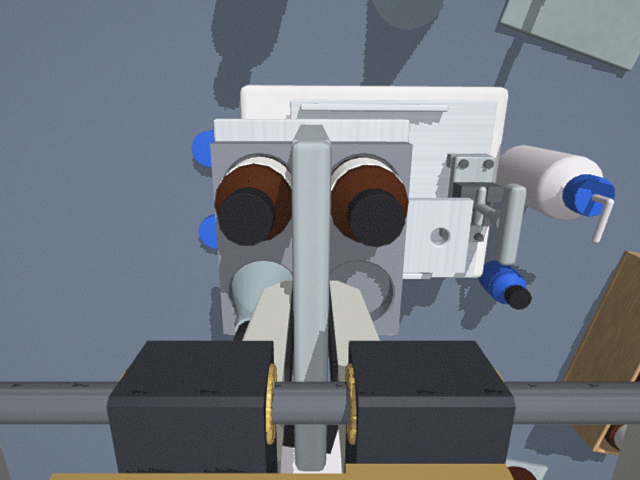

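The lift went fine and the carrier is level with its bottles standing. The sideways call was refused because I miscounted the numbers; resending.

drive_tool(commands=[0, 0, 0.5, 0, 0, 0, 0, 0, 0, 1.5, 0, 0, 0, 0, 0, 0, 3, 0, 0, 0, 0, 0, 0, 5, 0, 0, 0, 0, 0, 0, 7, 0, 0, 0, 0, 0, 0, 9, 0, 0, 0, 0, 0, 0, 11, 0, 0, 0, 0, 0, 0, 13, 0, 0, 0, 0, 0, 0, 15, 0, 0, 0, 0, 0, 0, 17, 0, 0, 0])

```text
invalid input at $.commands: expected a multiple of 7 numbers
```

drive_tool(commands=[0, 0.2, 2, 0, 0, 0, 0, 0, 0.5, 4, 0, 0, 0, 0, 0, 0.8, 6, 0, 0, 0, -0.4, 0, 1.1, 8, 0, 0, 0, -0.8, 0, 1.4, 10, 0, 0, 0, -1.2, 0, 1.7, 12, 0, 0, 0, -1.6, 0, 2, 14, 0, 0, 0, -2, 0, 2.3, 16, 0, 0, 0, -2.4, 0, 2.6, 18, 0, 0, 0, -2.8, 0, 2.8, 20, 0, 0, 0, -3.2])

```text
time_s: 12.47
ee_pos: [0.4787, -0.0337, 0.4068]
orientation: [-3.14, -0.001, 1.735]
wrist_force: [0.6, 0.6, -6.8]
opening: 0.0139
```

drive_tool(commands=[0, 0.2, 2, 0, 0, 0, -0.1, 0, 0.4, 4, 0, 0, 0, -0.2, 0, 0.6, 6, 0, 0, 0, -0.3, 0, 0.8, 8, 0, 0, 0, -0.4, 0, 1, 10, 0, 0, 0, -0.5, 0, 1.1, 12, 0, 0, 0, -0.6, 0, 1.1, 14, 0, 0, 0, -0.6, 0, 1.1, 15.7, 0, 0, 0, -0.6, 0, 1.1, 16.5, 0, 0, 0, -0.6, 0, 1.1, 16.7, 0, 0, 0, -0.6])

```text
time_s: 13.3
ee_pos: [0.4895, 0.1339, 0.4071]
orientation: [-3.14, -0.001, 1.727]
wrist_force: [-0.8, -0.6, -6.5]
opening: 0.0133
```

```bash
python3 - <<'E'
from h import *
s=robot.state();print(s['ee_pos'],s['orientation'],s['wrist_force'],s['torque'],s['opening'],s['qpos'])
snap('scene','s11');snap('wrist','w11')
E
```

```text
[0.48954296 0.13389473 0.40709619] [-3.14049368e+00 -7.46013802e-04  1.72736760e+00] [-0.80414401 -0.56704192 -6.54869264] [-0.17449103 -0.10957226 -0.04574973] 0.013262518232781819 [ 0.21789623  0.2965426  -0.76002914  1.92526444  0.23841073  1.01213163
 -0.49157942]
```

View pics/s11.png

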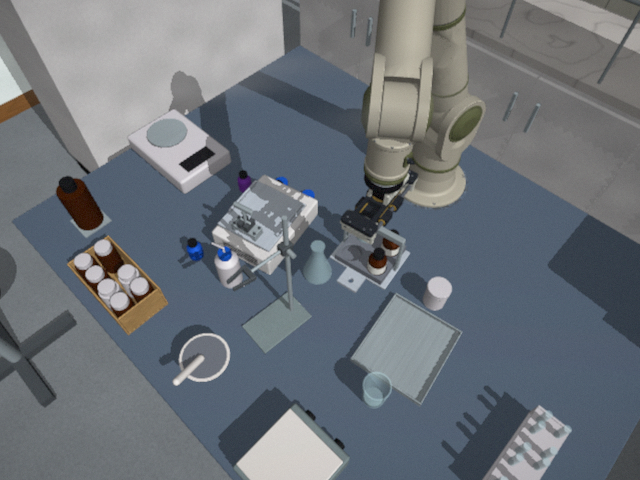

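View pics/w11.png

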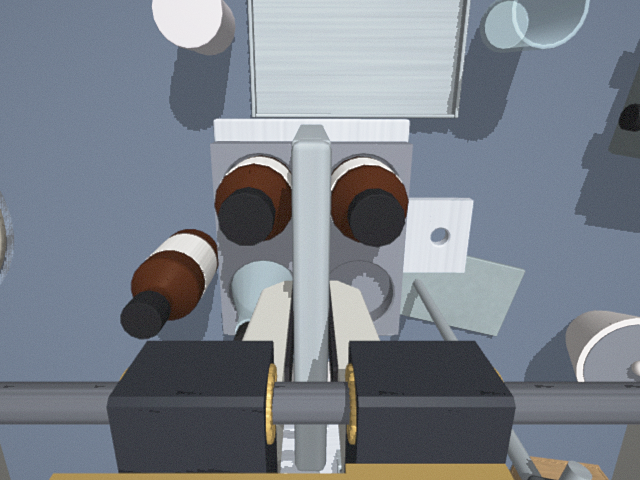

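One long call was refused again on a miscount, but the next two carried the carrier smoothly to y=0.134. The wrist view shows the tray's near rim from (251,117) to (459,117), so I'll measure it with the closer camera.

```bash
python3 - <<'E'
from h import *
im=cv2.imread('pics/w11.png'); cv2.imwrite('pics/z6.png',cv2.resize(im[0:150,230:490],(780,450),interpolation=cv2.INTER_CUBIC))
W=cal('wrist'); print(-W[1].T@W[2])
E
```

```text
[0.47672554 0.21583231 0.48859998]
```

View pics/z6.png

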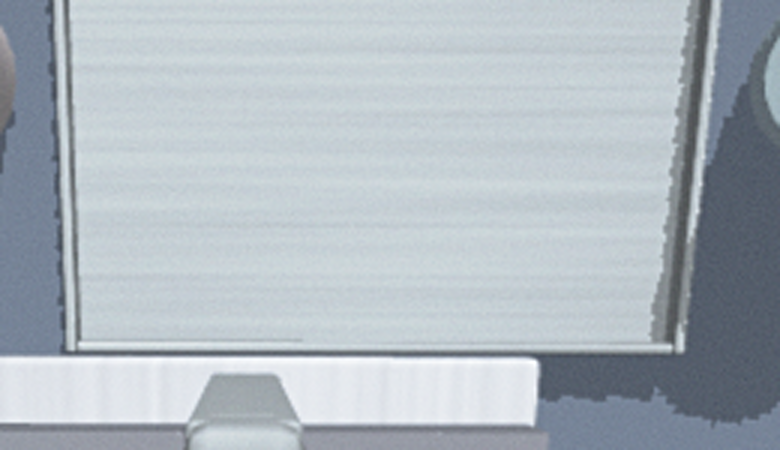

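```bash
python3 - <<'E'
from h import *
W=cal('wrist')
z=lambda u,v:(230+u/3,v/3)
A,B,L,R=[onz(W,z(*p),.018)[:2] for p in [(67,350),(684,350),(55,0),(718,0)]]
print(A,B,np.linalg.norm(B-A))
for e in (B-A,L-A,R-B): print(np.degrees(np.arctan2(e[1],e[0])))
x=(B-A)/np.linalg.norm(B-A); y=np.array([-x[1],x[0]]); c=(A+B)/2+.1*y; print('centre',c,'target',c-.022*x)
E
```

```text
[0.41427622 0.19049241] [0.64065112 0.22555437] 0.22907408648704683
8.804268182185213
98.35348779105185
99.30673635517411
centre [0.51215772 0.30684509] target [0.49041695 0.30347778]
```

The wrist measurement gives a tray centre of (0.512,0.307) and yaw 8.8°, between the other two, with the rim length 229 mm against 230. The target for the carrier origin is (0.490,0.3035); yaw already matches.

drive_tool(commands=[0, 0.1, 0.5, 0, 0, 0, 0, 0, 0.1, 1.5, 0, 0, 0, 0, 0, 0.1, 3.5, 0, 0, 0, 0, 0, 0.1, 5.5, 0, 0, 0, 0, 0, 0.1, 8, 0, 0, 0, 0, 0, 0.1, 10.5, 0, 0, 0, 0, 0, 0.1, 13, 0, 0, 0, 0, 0, 0.1, 15, 0, 0, 0, 0, 0, 0.1, 16.4, 0, 0, 0, 0, 0, 0.1, 17, 0, 0, 0, 0])

```text
time_s: 14.23
ee_pos: [0.4905, 0.3051, 0.4078]
orientation: [3.142, -0.002, 1.727]
wrist_force: [0.3, -0.0, -6.9]
opening: 0.0135
```

drive_tool(commands=[0, 0, 0, -0.5, 0, 0, 0, 0, 0, 0, -1.5, 0, 0, 0, 0, 0, 0, -3.5, 0, 0, 0, 0, 0, 0, -5.5, 0, 0, 0, 0, 0, 0, -8, 0, 0, 0, 0, 0, 0, -10.5, 0, 0, 0, 0, 0, 0, -13, 0, 0, 0, 0, 0, 0, -15, 0, 0, 0, 0, 0, 0, -16.5, 0, 0, 0, 0, 0, 0, -17, 0, 0, 0])

```text
time_s: 15.07
ee_pos: [0.4905, 0.2998, 0.2346]
orientation: [-3.138, 0.003, 1.723]
wrist_force: [0.2, -0.7, -7.0]
opening: 0.014
```

```bash
python3 - <<'E'
from h import *
s=robot.state();print(s['ee_pos'],s['orientation'],s['wrist_force'],s['torque'],s['opening'],s['qpos'])
snap('scene','s12');snap('wrist','w12')
E
```

```text
[0.49052727 0.29977485 0.23463831] [-3.13761228e+00  2.73351020e-03  1.72289427e+00] [ 0.20241132 -0.7253433  -6.95158535] [-0.24092706 -0.1308052  -0.01431858] 0.01398664356161216 [-0.20965452  0.58129158 -0.64249508  1.98109892  0.50517285  0.74736035
 -1.00356862]
```

View pics/s12.png

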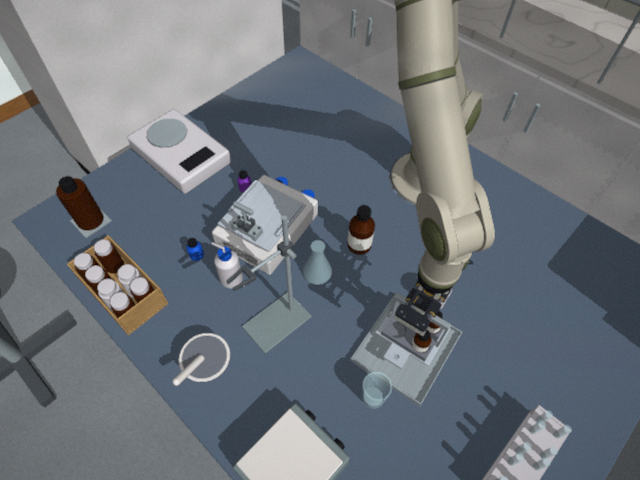

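View pics/w12.png

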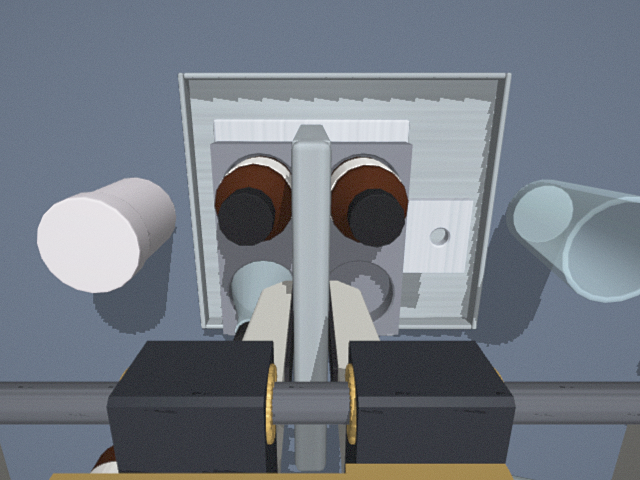

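The carrier is square over the tray and all vessels are standing. The rim corners are at (182,75), (510,75), (205,327) and (475,327), and the plate is inside them. I'll lower to just above the floor.

drive_tool(commands=[0, 0, 0, -0.5, 0, 0, 0, 0, 0, 0, -1.5, 0, 0, 0, 0, 0, 0, -2.5, 0, 0, 0, 0, 0, 0, -3.3, 0, 0, 0, 0, 0, 0, -4, 0, 0, 0, 0, 0, 0, -4.4, 0, 0, 0, 0, 0, 0, -4.4, 0, 0, 0, 0, 0, 0, -4.4, 0, 0, 0])

```text
time_s: 15.83
ee_pos: [0.4908, 0.3026, 0.1935]
orientation: [-3.141, 0.0, 1.725]
wrist_force: [0.2, 0.0, -6.7]
opening: 0.0134
```

```bash
python3 - <<'E'
from h import *
s=robot.state();print(s['ee_pos'],s['orientation'],s['wrist_force'],s['torque'],s['opening'])
im=snap('wrist','w13')
E
```

```text
[0.49082692 0.30258488 0.19354037] [-3.14121133e+00  1.20047517e-04  1.72507916e+00] [ 0.21046239  0.04736458 -6.6564542 ] [-0.06129411 -0.16067178 -0.00935138] 0.013443200999127764
```

View pics/w13.png

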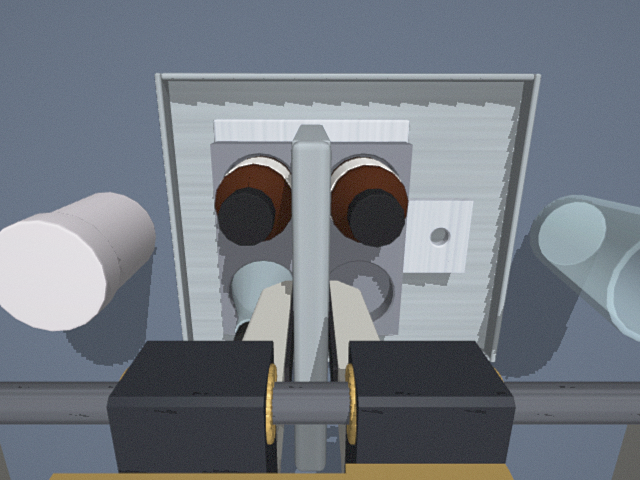

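The carrier is well inside the rim, with about 9 mm to go.

drive_tool(commands=[0, 0, 0, -0.2, 0, 0, 0, 0, 0, 0, -0.4, 0, 0, 0, 0, 0, 0, -0.6, 0, 0, 0, 0, 0, 0, -0.75, 0, 0, 0, 0, 0, 0, -0.75, 0, 0, 0, 0, 0, 0, -0.75, 0, 0, 0])

```text
time_s: 16.38
ee_pos: [0.4909, 0.3024, 0.1862]
orientation: [-3.141, 0.0, 1.725]
wrist_force: [-0.2, -0.3, -7.5]
opening: 0.0134
```

drive_tool(commands=[0, 0, 0, -0.1, 0, 0, 0, 0, 0, 0, -0.15, 0, 0, 0, 0, 0, 0, -0.15, 0, 0, 0, 0, 0, 0, -0.15, 0, 0, 0])

```text
time_s: 16.72
ee_pos: [0.4911, 0.3025, 0.1849]
orientation: [3.141, -0.0, 1.725]
wrist_force: [0.7, -0.4, -4.7]
opening: 0.0134
```

Contact has started and the load is dropping. A little further.

drive_tool(commands=[0, 0, 0, -0.05, 0, 0, 0, 0, 0, 0, -0.1, 0, 0, 0, 0, 0, 0, -0.1, 0, 0, 0, 0, 0, 0, -0.1, 0, 0, 0])

```text
time_s: 17.05
ee_pos: [0.4911, 0.3025, 0.1848]
orientation: [3.14, 0.0, 1.725]
wrist_force: [-0.8, -3.4, 7.4]
opening: 0.0135
```

It is on the floor. I'll ease back and open gently.

drive_tool(commands=[0, 0, 0, 0.05, 0, 0, 0, 0.16, 0, 0, 0.05, 0, 0, 0, 0.22, 0, 0, 0.05, 0, 0, 0, 0.3, 0, 0, 0.05, 0, 0, 0, 0.4, 0, 0, 0.05, 0, 0, 0, 0.4, 0, 0, 0.05, 0, 0, 0, 0.4, 0, 0, 0.05, 0, 0, 0])

```text
time_s: 17.63
ee_pos: [0.491, 0.3025, 0.1842]
orientation: [3.142, -0.0, 1.725]
wrist_force: [0.3, 0.8, -0.6]
opening: 0.0363
```

```bash
python3 - <<'E'
from h import *
s=robot.state();print(s['ee_pos'],s['wrist_force'],s['torque'],s['opening'])
im=snap('wrist','w14')
E
```

```text
[0.49095766 0.30254273 0.18422532] [ 0.33303512  0.84405875 -0.58926176] [-0.02904575 -0.04960117 -0.01964419] 0.03628732246079398
```

View pics/w14.png

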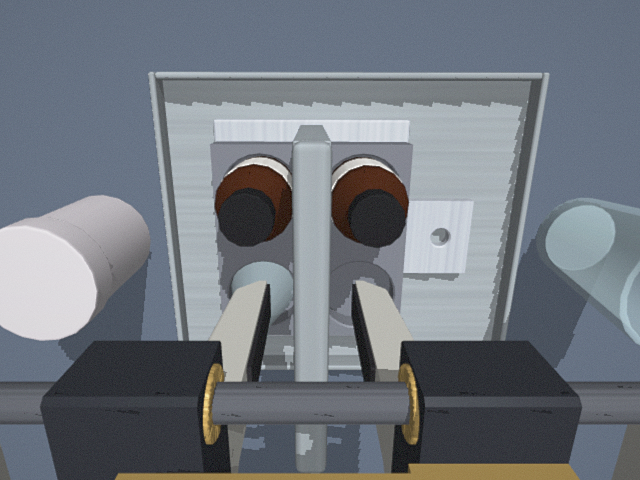

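The fingers are free on both sides and the carrier did not move. I'll retract upward, then toward the robot, clear of the beaker.

drive_tool(commands=[0.4, 0, 0, 1, 0, 0, 0, 0.4, 0, 0, 3, 0, 0, 0, 0.4, 0, 0, 6, 0, 0, 0, 0.4, 0, 0, 9, 0, 0, 0, 0.4, 0, 0, 12, 0, 0, 0, 0.4, 0, 0, 15, 0, 0, 0, 0.4, 0, 0, 18, 0, 0, 0, 0.4, 0, 0, 20, 0, 0, 0, 0.4, 0, 0, 20, 0, 0, 0, 0.4, 0, 0, 20, 0, 0, 0])

```text
time_s: 18.52
ee_pos: [0.4909, 0.3026, 0.3858]
orientation: [3.139, -0.001, 1.725]
wrist_force: [-0.4, -0.4, -0.1]
opening: 0.0373
```

```bash
python3 - <<'E'
from h import *
s=robot.state();print(s['time_s'],s['ee_pos'],s['wrist_force'],s['opening'])
for n in('wrist','scene','side'): im=snap(n,n[0]+'15')
a=cv2.imread('pics/s15.png'); cv2.imwrite('pics/z7.png',np.hstack([cv2.resize(a[170:290,190:330],(420,360),interpolation=cv2.INTER_CUBIC),cv2.resize(a[285:415,340:470],(360,360),interpolation=cv2.INTER_CUBIC)]))
W=cal('wrist')
E
```

```text
18.5167 [0.4908892  0.30255913 0.38580867] [-0.35069132 -0.4193813  -0.0769616 ] 0.03732266447746394
```

View pics/w15.png

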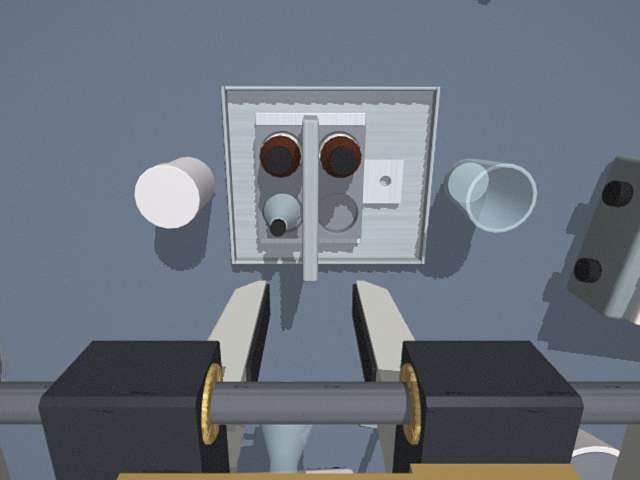

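View pics/z7.png

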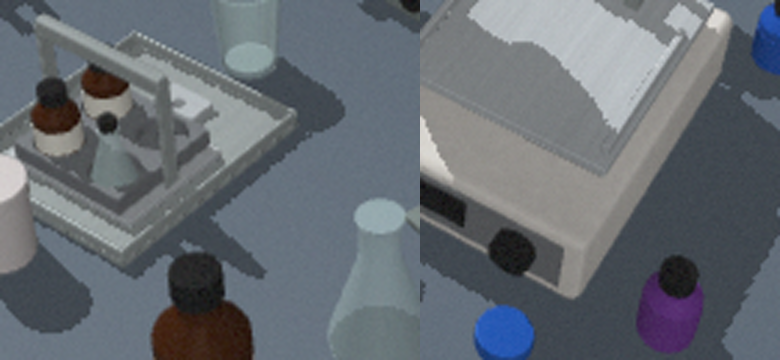

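View pics/s15.png

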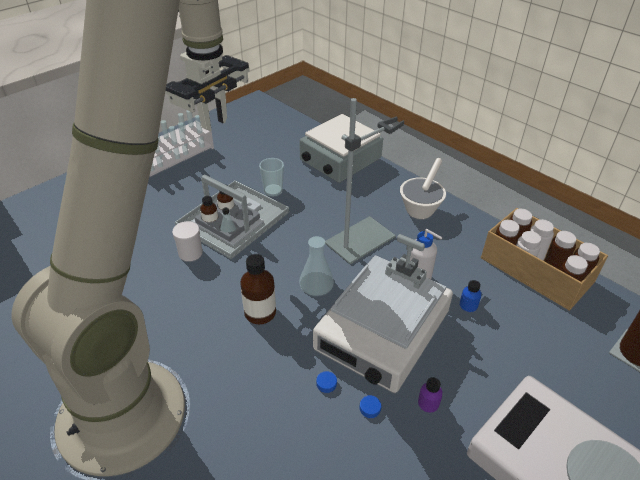

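The carrier lies flat inside the tray and all three vessels are upright. In the side view the caps are still at (327,381) and (371,406), the T is still crosswise at (410,245), and nothing else has moved. I'll hand it in.

```bash
python3 - <<'E'
from h import *
print(order.sign_off()); print(robot.state()['time_s'])
E
```

```text
the job is handed in; nothing more can be done
None
the job is handed in; nothing more can be done
```

The job is done and handed in at about 18.7 s; the sign-off gives no verdict, so I can't confirm how it was judged.

- **Plunger:** I lifted it about 18 mm at roughly 10.5 N, turned the T-handle 90° anticlockwise and let it down. The load went to zero at about 12 mm lift, which fits the notch.
- **Carrier:** I slid it about 60 mm out along the shaker's -x and lifted it over the bystanders. It came down gently in the tray, where pressing reached about 7 N before I released it.

**Last checks:**
- **Placing:** the wrist picture shows the carrier inside the tray and roughly square to it. By the tool position its origin is about 22 mm toward the robot from the tray centre. I judged it flat from the pictures and the release height, and did not measure the tilt.
- **Vessels and latch:** both bottles and the flask stand in their pockets. The T-handle is still up and crosswise.
- **Bystanders:** by eye, both caps and the other bystanders are where they were. The wrist force is near zero and the gripper is clear, about 20 cm above where it let go.

**What disagreed or failed:**
- The scene and side cameras differed by about 9 mm on the tray position. The closer wrist measurement fell between them, and I used that.
- Side forces of up to about 8 N appeared while I held the T-handle, and they went away on release.
- Two move calls were refused because I miscounted the numbers; they moved nothing.
- The last scene-camera picture was overwritten by the side one, so the final check used only the wrist and side views.

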